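# Sweep two counted caps into the trough and shut its lid

## Task

On the steel counting tray, sweep the two small screw caps along the deck into the trough without picking them up, leaving the larger jar lid where it lies on the deck. Then swing the trough's lid fully shut over the two caps.

Things in the scene. Friction and masses are not known exactly. Their poses are not given: they have to be found in the camera images.
- lid: Grey stiff-hinged trough lid (stays put; 1-2 N moves it), starts 80-103 deg open. Origin: mid hinge axis, 46 mm above table. Own frame, mm: x along hinge, level; plate x -134..134, y -76..0, z 0..5 (z=5 outer face); tab x -35..35, y -88..-74, z 0..10. Shut: z up, y points from trough out past the hinge. Opens about -x: free edge lifts, swings away from the deck, stop 109 deg.
- cap_a: Small white screw cap, disc 38 mm wide, 14 high, 15 g, flat on the deck. Origin: centre of underside, z up. The steel tray is fixed. In the shut lid's frame (mm from hinge): trough inside y -70..-5, x -135..135, floor 40 below hinge; flat deck y -260..-70, x -135..135, surface 1 below hinge (45 above table), no ridge at the trough, 10 high lips on its other three sides.
- cap_b: Second small white screw cap, same as cap_a. Both caps start with their centres 40 to 85 mm from the trough's near edge. A spatula lies on the deck along the lip opposite the trough, reaching about 50 mm from that lip: leave it room. Origin: centre of underside, z up. Caps lying on the table off the tray are not meant.
- jar_lid: Larger white jar lid, disc 52 mm wide, 16 mm high, 30 g, flat on the deck beside the caps; it stays there. The three lie side by side along the trough in any order, centres at least 65 mm apart along the lid's x. Origin: centre of underside, z up.
Not all that is in view belongs to the job. What is shaped like the cap_a but orange or red is not meant.

How it is judged:
At the end, for the whole second after the job is handed in: The lid is shut to within about 8 degrees, both small caps are at rest inside the trough under it, and the jar lid is within 20 mm of where it started on the deck (angle between lid's own z axis and vertical below 0.15 rad and z of cap_a in the frame of lid between -0.05 and -0.012 m and y of cap_a in the frame of lid between -0.074 and 0 m and x of cap_a in the frame of lid between -0.136 and 0.136 m and z of cap_b in the frame of lid between -0.05 and -0.012 m and y of cap_b in the frame of lid between -0.074 and 0 m and x of cap_b in the frame of lid between -0.136 and 0.136 m and distance of jar_lid from where it was at the start of the episode below 0.02 m and linear speed of each of cap_a, cap_b below 0.02 m/s); the robot touches nothing.
It fails at once if a small cap is picked up (more than 30 mm off the deck) (height (world z) of any of cap_a, cap_b above 0.075 m).
It fails at once if the jar lid is pushed more than 20 mm from its place (distance of jar_lid from where it was at the start of the episode above 0.02 m).
It also fails if it takes over 45 s, if anything falls off the work surface, if the arm or the gripper's body presses on something with over 40 N, if the wrist force passes 120 N, or if a joint passes its speed limit or range.

## Robot

A 6-joint arm with a two-finger parallel gripper is mounted at the origin on the work surface. World frame = base frame: x ahead of the robot, y to its left, z up, the work surface at z = 0. Lengths are in m, angles in rad, forces in N, time in s.
With the tool pointing down it reaches from about 0.375 to 0.9 m from the base axis. Payload 3.1 kg.
Tool frame: the origin (TCP) lies at the very end of the fingers, on their centre line; the grasp point (between the pads) lies 19 mm behind it; y points along the fingers, x is the direction in which the jaws open and shut, and the axes are right-handed (so a half turn about y gives the same grasp; the last joint's range is limited). The gripper opens to 87 mm and grips with 3 to 60 N. Pads are 19 mm wide; open, the fingers measure 117 mm over their backs; the gripper's body (75 mm by 190 mm) begins 51 mm behind the grasp point.
Start: joints at [1.048, 0.527, 1.433, -0, 1.181, -0.178], TCP at [0.211, 0.588, 0.223] pointing down, gripper open.
Joint ranges: [-3.08, 3.08], [-0.75, 2.2], [0.22, 2.44], [-1.43, 4.57], [0, 2.65], [-2.85, 2.85]. Speed limits (rad/s): [2.79, 2.79, 3.14, 3.14, 3.14, 3.14].

## Interface

Orientations are given as a unit quaternion [x, y, z, w].
In Python, from rig import robot gives the robot as it stands.
- The arm moves only by the shell command python3 -m creep 'ROWS' [FORCE]. ROWS is JSON, a list of rows, each a list of 3 entries, a list of its own where there are three numbers: the shift along the tool's x, y, z in mm, then the turn about the tool's y in rad, then the opening, from 0 (shut) to 1 (fully open). A call has 1 to 8 rows; each row shifts and turns the commanded pose from where the row before left it, along the tool's axes as they then stand; what a row does not reach is not made up. A row lasts 1/10 s, in which the tool goes at most 50 mm and 8.59 degrees, less where a joint would pass 70% of its speed; a pose out of reach is approached as far as the arm can. A call with a gripper value outside its range is refused whole. The fingers move at their own pace and stop on an object; FORCE is the grip in N (left out, the last holds). Time passes only in rows, so rows that do not move let the fingers close. It gives the time, the measured TCP pose, the force and the opening at its end, in the units of the state.
- robot.get_obs(): the state, without advancing time (a new reading comes with each control period).
- robot.camera(name): name is "side" or "top"; returns a dict with "pixels" (480x640x3 uint8, red, green, blue), "fx", "fy", "cx", "cy" (pixels), "position" and "rotation" of the camera in the world. Camera axes: x right, y up, looking along -z (the intrinsics and any distortion apply to the point x, -y, -z); pixel columns grow to the right and rows downward; lengths in m; the calibration is good to about 2 mm. A picture is of the moment at which its call begins. There is no depth.
- robot.hand_in(): hands the job in, once; it reports no verdict.
The state is a dict: "time": time; "q": joint angles; "joint_velocities": joint speeds; "joint_torque": joint torques, N m; "position": TCP position; "tool_rot": TCP orientation; "ft_force": force on the tool from outside, world axes, zero at the start; "moment": the same for the moment, N m; "grip_width": finger opening in m.
Only numpy, scipy, OpenCV 4.12 (cv2) and the standard library are available. Lean on these libraries where they do the work, as an engineer would, in place of code of your own. Each camera call takes 0.05 s, during which the arm holds its last target.

## Working session

There is one attempt and no reset: what is moved stays moved. The work goes in short steps, Python scripts to look and compute and a shell command to move; the robot and the scene stay as the last step left them, time stands still between calls to the robot, and variables do not carry over. Pictures are saved under pics/ and viewed, and the job is handed in when it is done.

```bash
ls; mkdir -p pics
python3 - <<'E'
from rig import robot
import cv2,numpy as np
print(robot.get_obs())
for n in("side","top"):
    c=robot.camera(n); print({k:v for k,v in c.items() if k!="pixels"})
    cv2.imwrite(f"pics/{n}0.png",c["pixels"][:,:,::-1])
    np.savez(f"{n}0.npz",**c)
E
```

```text
pics
{'time': 0.0, 'q': array([ 1.04849643e+00,  5.28454158e-01,  1.43388977e+00, -1.18080884e-05,
        1.18142407e+00, -1.78507986e-01]), 'joint_velocities': array([ 0.00051876,  0.00029285, -0.00043278, -0.00080656, -0.00141181,
        0.00068644]), 'joint_torque': array([-1.41882123e-03, -4.40051830e+01, -1.76586503e+01,  6.31136843e-02,
        5.82150940e-02, -1.58931866e-04]), 'position': array([0.21026964, 0.58778669, 0.22158302]), 'tool_rot': array([ 0.5784828 ,  0.40641099, -0.40780269, -0.57782759]), 'ft_force': array([ 0.23442691,  0.06009079, -0.21711269]), 'moment': array([ 0.06783355, -0.00189703,  0.03745032]), 'grip_width': 0.08707634850934656}
{'fx': 543.2077993028023, 'fy': 543.2077993028023, 'cx': 329.69856581690357, 'cy': 243.3559459125086, 'position': array([ 0.25826427, -0.25841274,  0.55750266]), 'rotation': array([ 0.32525658, -0.13215075, -0.35232433,  0.86753208])}
{'fx': 536.5223162665708, 'fy': 536.5223162665708, 'cx': 313.88809196503337, 'cy': 250.81474098031217, 'position': array([0.46939373, 0.05820411, 0.70137447]), 'rotation': array([ 0.0611552 , -0.04800518, -0.70474098,  0.70519195])}
```

View pics/side0.png

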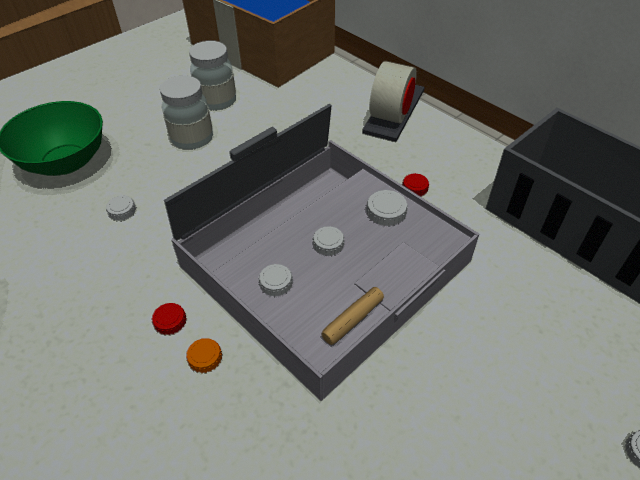

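View pics/top0.png

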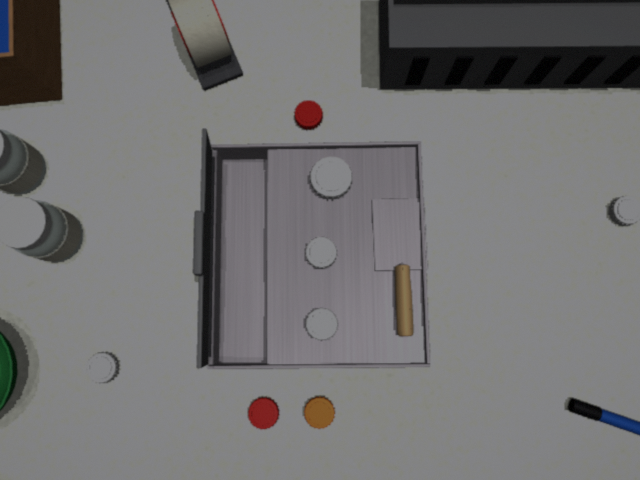

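The top view shows three white discs on the deck. The one at (331,177) is clearly wider, so it's the jar lid. The discs at (320,252) and (321,323) are the caps. The whites at (102,367) and (625,210) are on the table, and the red and orange discs are off the tray, so none of those are meant. The lid stands nearly upright at the left, around column 205. Next I'll measure and confirm with an enlarged crop.

```bash
cat > h.py <<'E'
import numpy as np,cv2
from scipy.spatial.transform import Rotation as R
def load(n): return dict(np.load(n))
def ray(c,u,v):
    d=np.array([(u-c["cx"])/c["fx"],-(v-c["cy"])/c["fy"],-1.])
    return c["position"],R.from_quat(c["rotation"]).apply(d)
def onz(c,u,v,z):
    p,d=ray(c,u,v); return p+d*(z-p[2])/d[2]
def proj(c,P):
    x=R.from_quat(c["rotation"]).inv().apply(np.asarray(P)-c["position"]); return np.array([c["cx"]+c["fx"]*x[0]/-x[2],c["cy"]-c["fy"]*x[1]/-x[2]])
def whites(c,roi,th=150):
    u0,v0,u1,v1=roi;im=c["pixels"][v0:v1,u0:u1]
    m=((im.min(2)>th)).astype(np.uint8)
    cs,_=cv2.findContours(m,cv2.RETR_EXTERNAL,cv2.CHAIN_APPROX_NONE)
    return [(cv2.minEnclosingCircle(k),cv2.contourArea(k)) for k in cs if cv2.contourArea(k)>200], m
E
python3 - <<'E'
from h import *
c=load("top0.npz");s=load("side0.npz")
for u,v in((331,177),(320,252),(321,323),(290,300)): print(c["pixels"][v,u])
w,m=whites(c,(270,150,370,360),165)
for (ce,r),a in w:
    u,v=ce[0]+270,ce[1]+150; P=onz(c,u,v,.059 if r<18 else .061); print(u,v,r,a,P, proj(s,P), r/c["fx"]*(c["position"][2]-.06)*2)
# corners (tray deck-level / rim 0.055)
for n,p in dict(rimNR=(418,144),rimFR=(427,365),edge1=(267,150),edge2=(265,362),deckR=(420,300)).items(): print(n,onz(c,*p,.055 if 'rim' in n else .045))
crop=cv2.resize(c["pixels"][120:380,190:440,::-1],None,fx=2.3,fy=2.3); cv2.imwrite("pics/crop0.png",crop)
E
```

```text
[134 134 137]
[133 134 136]
[131 132 134]
[124 119 125]
rimNR [ 0.70552689 -0.05991321  0.055     ]
rimFR [ 0.43409673 -0.06294158  0.055     ]
edge1 [0.702077  0.1307522 0.045    ]
edge2 [0.43648247 0.12902996 0.045     ]
deckR [ 0.51098877 -0.05867565  0.045     ]
```

View pics/crop0.png

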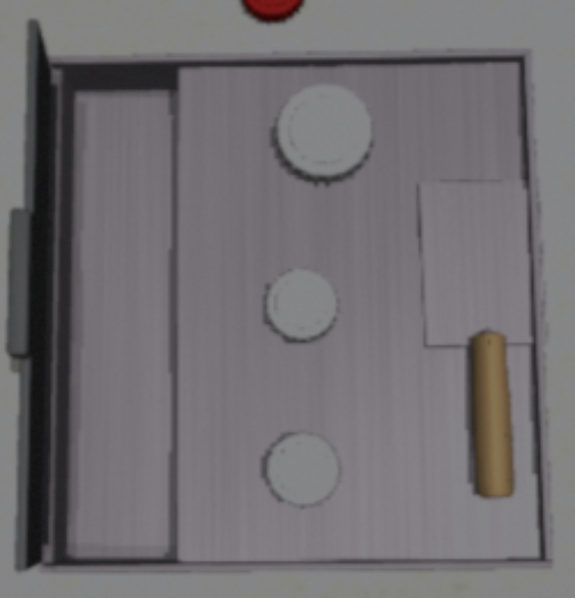

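The crop confirms it: the jar lid is at crop (324,131), diameter about 95 px, and the caps are at crop (301,304) and (302,469), about 73 px each. Image up is +x and image left is +y.

Run:
```python
from h import *
c=load("top0.npz");s=load("side0.npz")
im=cv2.GaussianBlur(c["pixels"],(3,3),0).astype(float)
m=((im[:,:,1]-(im[:,:,0]+im[:,:,2])/2)>-2.2).astype(np.uint8)&(im[:,:,1]>118).astype(np.uint8)
m=cv2.morphologyEx(m[150:360,275:370],cv2.MORPH_OPEN,np.ones((5,5)))
cs,_=cv2.findContours(m,0,1)
for k in cs:
    if cv2.contourArea(k)<300: continue
    (x,y),r=cv2.minEnclosingCircle(k);x+=275;y+=150
    P=onz(c,x,y,.06); print(np.round([x,y,r],1),P.round(4),"diam",2*r/c["fx"]*.64, proj(s,P).round(0))
# lid: tab and free edge, intersect rays with two views: far top corner side(330,106) top(206,131); near corner side(167,203)
def tri(a,b):
    p,d=ray(c,*a);q,e=ray(s,*b)
    t=np.linalg.lstsq(np.c_[d,-e],q-p,rcond=None)[0]; A=p+t[0]*d;B=q+t[1]*e
    return ((A+B)/2).round(4),np.linalg.norm(A-B).round(4)
print(tri((206,131),(330,106)),tri((200,366),(168,203)))
print(tri((214,147),(333,143)), tri((265,362),(205,262)))
# spatula extents
for p in((373,198),(373,270),(396,265),(394,334)): print(onz(c,*p,.05).round(4))
```

```text
[321.9 323.6  15.5] [0.482  0.0606 0.06  ] diam 0.03705796331969848 [276. 276.]
[321.  251.   14.9] [0.5691 0.0617 0.06  ] diam 0.03546673775188897 [329. 236.]
[330.9 175.7  19.9] [0.6632 0.0494 0.06  ] diam 0.04754055257254123 [388. 203.]
(array([0.6976, 0.1922, 0.1217]), np.float64(0.0004)) (array([0.4358, 0.1909, 0.1172]), np.float64(0.0001))
(array([0.7056, 0.1967, 0.0508]), np.float64(0.0032)) (array([0.4352, 0.1282, 0.0659]), np.float64(0.0054))
[ 0.6374 -0.003   0.05  ]
[ 0.5471 -0.0017  0.05  ]
[ 0.5533 -0.0298  0.05  ]
[ 0.47   -0.0256  0.05  ]
```

```bash
cat > st.py <<'E'
from rig import robot
from h import *
o=robot.get_obs();M=R.from_quat(o["tool_rot"]).as_matrix()
def go(t): return ((M.T@(np.array(t)-o["position"]))*1000).round(1)
if __name__=="__main__":
    print(o["time"],o["position"].round(4),o["ft_force"].round(2),o["grip_width"].round(3),o["q"].round(2));print(M.round(3))
E
python3 - <<'E'
from st import *
print(M.round(3)); print("yaw of tool x",np.degrees(np.arctan2(M[1,0],M[0,0])))
print(go((.482,.022,.222)))
E
```

```text
[[ 0.337 -0.001 -0.941]
 [ 0.941 -0.002  0.337]
 [-0.002 -1.     0.   ]]
yaw of tool x 70.30440895833222
[-4.412e+02  3.000e-01 -4.465e+02]
```

```bash
python3 -m creep '[[[0,0,0],0.14,0],[[0,0,0],0.14,0],[[0,0,0],0.14,0],[[0,0,0],0.14,0],[[0,0,0],0.14,0],[[0,0,0],0.14,0],[[0,0,0],0.14,0],[[0,0,0],0.14,0]]' 10
python3 -m creep '[[[0,0,0],0.107,0],[[0,0,0],0,0]]'; python3 -c "
from st import *
print(M.round(3),o['position'],go((.482,.022,.222)))"
```

```text
time: 0.9
position: [0.2104, 0.588, 0.222]
tool_rot: [0.707, 0.036, -0.036, -0.706]
ft_force: [-0.3, 0.0, -0.3]
grip_width: 0.0309
time: 1.1
position: [0.2104, 0.5881, 0.222]
tool_rot: [0.707, -0.0, -0.0, -0.707]
ft_force: [-0.1, 0.5, -0.5]
grip_width: 0.0149
[[ 1.    -0.001 -0.   ]
 [ 0.    -0.001  1.   ]
 [-0.001 -1.    -0.001]] [0.21044935 0.58807255 0.22203027] [ 2.714e+02  5.000e-01 -5.661e+02]
```

```bash
python3 -m creep '[[[17,0,-35],0,0],[[17,0,-35],0,0],[[17,0,-35],0,0],[[17,0,-35],0,0],[[17,0,-35],0,0],[[17,0,-35],0,0],[[17,0,-35],0,0],[[17,0,-35],0,0]]'
python3 -m creep '[[[17,0,-35],0,0],[[17,0,-35],0,0],[[17,0,-35],0,0],[[17,0,-35],0,0],[[17,0,-35],0,0],[[17,0,-35],0,0],[[17,0,-35],0,0],[[17,0,-35],0,0]]'
python3 - <<'E'
from st import *
print(go((.482,.022,.052)))
for n in("side","top"):
    c=robot.camera(n); cv2.imwrite(f"pics/{n}1.png",c["pixels"][:,:,::-1])
E
```

```text
time: 1.9
position: [0.347, 0.307, 0.2225]
tool_rot: [0.707, 0.001, -0.001, -0.707]
ft_force: [0.6, 0.5, 0.1]
grip_width: 0.0004
time: 2.7
position: [0.483, 0.0269, 0.2225]
tool_rot: [-0.707, -0.001, 0.001, 0.707]
ft_force: [0.8, 0.9, 0.0]
grip_width: 0.0004
[ -1.  170.5  -4.9]
```

View pics/side1.png

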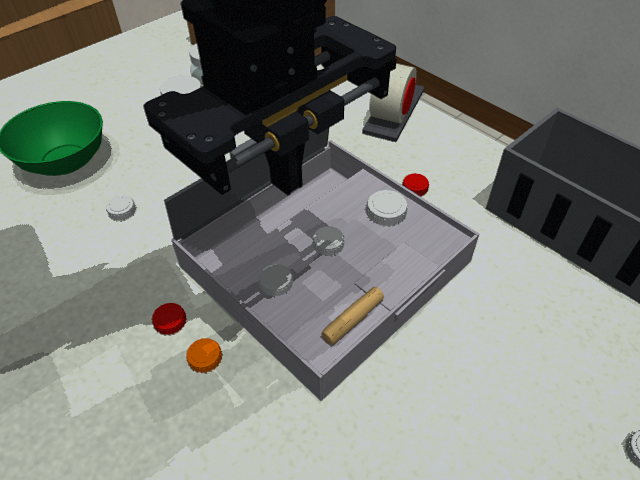

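View pics/top1.png

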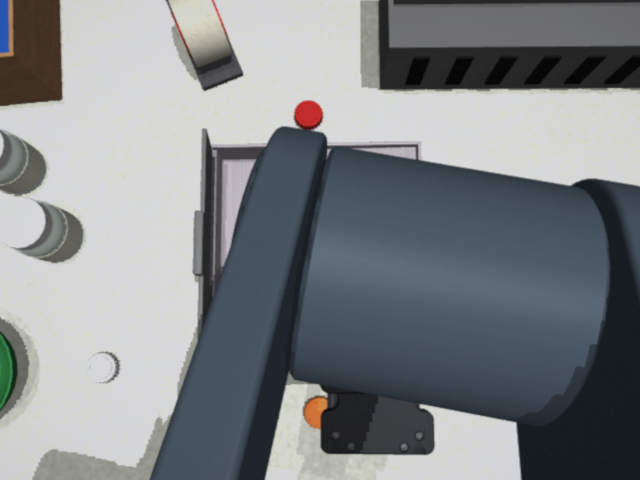

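The gripper's 190 mm side runs along the jaw axis (world x), so it will clear the lid. I'll descend behind the near cap.

```bash
python3 -m creep '[[[-1,35,-5],0,0],[[0,40,0],0,0],[[0,40,0],0,0],[[0,30,0],0,0],[[0,17,0],0,0],[[0,8,0],0,0],[[0,0,0],0,0],[[0,0,0],0,0]]'
python3 - <<'E'
from st import *
print(go((.482,.022,.051)))
c=robot.camera("side"); cv2.imwrite("pics/side2.png",c["pixels"][:,:,::-1])
E
```

```text
time: 3.6
position: [0.482, 0.0237, 0.0532]
tool_rot: [0.707, 0.001, -0.0, -0.707]
ft_force: [-0.1, 0.5, -0.5]
grip_width: 0.0007
[-0.   2.2 -1.7]
```

View pics/side2.png

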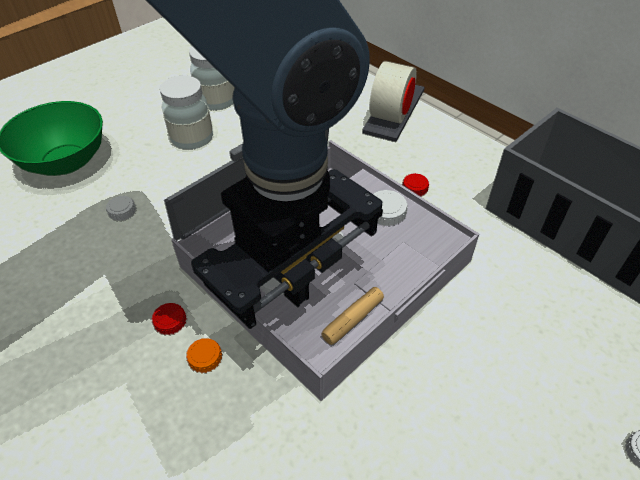

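```bash
python3 -m creep '[[[0,2,5],0,0],[[0,0,6],0,0],[[0,0,7],0,0],[[0,0,7],0,0],[[0,0,7],0,0],[[0,0,7],0,0],[[0,0,7],0,0],[[0,0,7],0,0]]'
python3 -m creep '[[[0,0,7],0,0],[[0,0,7],0,0],[[0,0,7],0,0],[[0,0,7],0,0],[[0,0,7],0,0],[[0,0,7],0,0],[[0,0,7],0,0],[[0,0,6],0,0]]'
python3 - <<'E'
from st import *
print(o["position"],go((.482,.13,.051)))
c=robot.camera("side"); cv2.imwrite("pics/side3.png",c["pixels"][:,:,::-1])
E
```

```text
time: 4.45
position: [0.4816, 0.0771, 0.0505]
tool_rot: [0.707, 0.0, -0.0, -0.707]
ft_force: [0.3, -0.6, 0.4]
grip_width: 0.0003
time: 5.25
position: [0.4816, 0.1321, 0.0505]
tool_rot: [-0.707, -0.0, 0.0, 0.707]
ft_force: [-0.4, -0.0, -1.5]
grip_width: 0.0003
[0.48158331 0.13205261 0.05053904] [ 0.4 -0.5 -2.1]
```

View pics/side3.png

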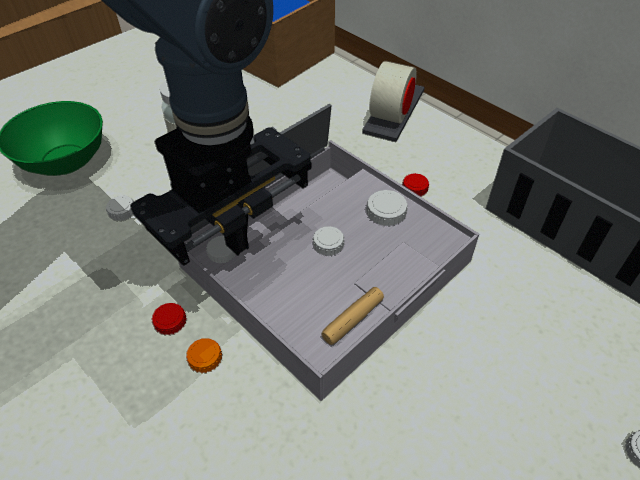

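```bash
python3 -m creep '[[[0,-20,-10],0,0],[[0,-20,-20],0,0],[[29,0,-27],0,0],[[29,0,-27],0,0],[[29,0,-26],0,0],[[0,20,0],0,0],[[0,20,0],0,0],[[0,0,0],0,0]]'
python3 - <<'E'
from st import *
print(o["position"],go((.569,.024,.051)))
c=robot.camera("side"); cv2.imwrite("pics/side4.png",c["pixels"][:,:,::-1])
E
```

```text
time: 6.1
position: [0.5665, 0.0213, 0.0483]
tool_rot: [-0.707, 0.002, 0.002, 0.707]
ft_force: [-1.1, 0.2, 0.2]
grip_width: 0.0004
[0.56654888 0.02130471 0.04826763] [ 2.4 -2.7  2.7]
```

View pics/side4.png

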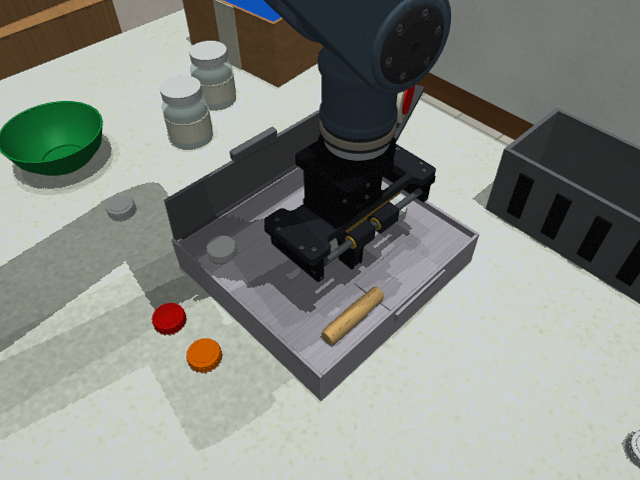

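```bash
python3 -c "
from h import *
s=load('side0.npz')
for z in(.02,.059): print(z,onz(s,221,249,z))"
python3 -m creep '[[[1,-2,5],0,0],[[0,0,6],0,0],[[0,0,7],0,0],[[0,0,7],0,0],[[0,0,7],0,0],[[0,0,7],0,0],[[0,0,7],0,0],[[0,0,7],0,0]]'
python3 -m creep '[[[0,0,7],0,0],[[0,0,7],0,0],[[0,0,7],0,0],[[0,0,7],0,0],[[0,0,7],0,0],[[0,0,7],0,0],[[0,0,7],0,0],[[0,0,7],0,0]]'
python3 -m creep '[[[0,0,1],0,0],[[0,-30,-10],0,0],[[0,-40,0],0,0],[[0,-40,0],0,0]]'
python3 - <<'E'
from st import *
print(o["position"])
c=robot.camera("side"); cv2.imwrite("pics/side5.png",c["pixels"][:,:,::-1])
E
```

```text
0.02 [0.47711857 0.16937294 0.02      ]
0.059 [0.46123899 0.13833376 0.059     ]
time: 6.95
position: [0.5696, 0.0751, 0.0525]
tool_rot: [0.707, 0.0, -0.0, -0.707]
ft_force: [1.0, -0.0, -0.3]
grip_width: 0.0005
time: 7.75
position: [0.5696, 0.131, 0.0526]
tool_rot: [-0.707, 0.0, -0.0, 0.707]
ft_force: [-0.2, -0.3, 0.0]
grip_width: 0.0006
time: 8.15
position: [0.569, 0.121, 0.1631]
tool_rot: [0.707, -0.001, -0.001, -0.707]
ft_force: [1.3, -1.1, -0.2]
grip_width: 0.0005
[0.56902426 0.1210258  0.16311534]
```

View pics/side5.png

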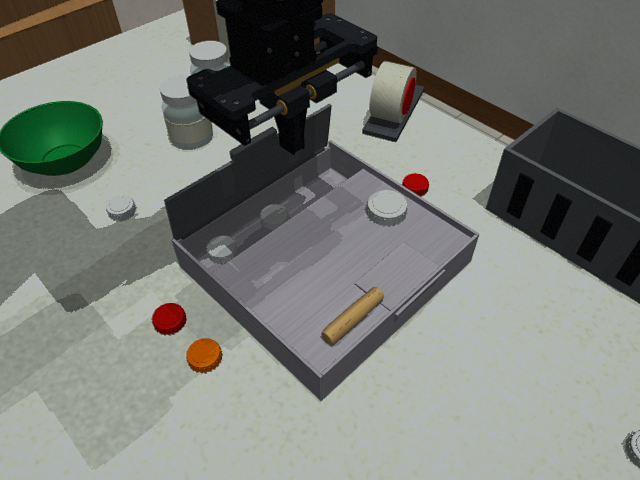

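Both caps are down in the trough, at side-view pixels (221,249) and (273,217). The jar lid is still at (387,207). Next I'll go over and behind the lid, beside the tab.

```bash
python3 -m creep '[[[0,-25,0],0,0],[[-14,-25,15],0,0],[[-15,0,30],0,0],[[-15,0,35],0,0],[[-15,0,35],0,0],[[-15,0,15],0,0],[[0,0,0],0,0]]'
python3 - <<'E'
from st import *
print(o["position"],go((.495,.245,.105)))
for n in("side","top"):
    c=robot.camera(n); cv2.imwrite(f"pics/{n}6.png",c["pixels"][:,:,::-1])
E
```

```text
time: 8.9
position: [0.493, 0.2533, 0.2123]
tool_rot: [0.707, 0.001, -0.002, -0.707]
ft_force: [0.2, 0.3, -0.6]
grip_width: 0.0007
[0.49303501 0.25326134 0.21229902] [  2.2 107.3  -8.3]
```

View pics/side6.png

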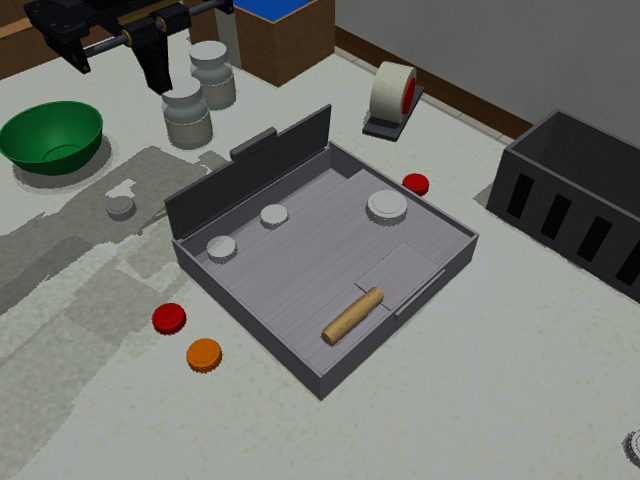

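View pics/top6.png

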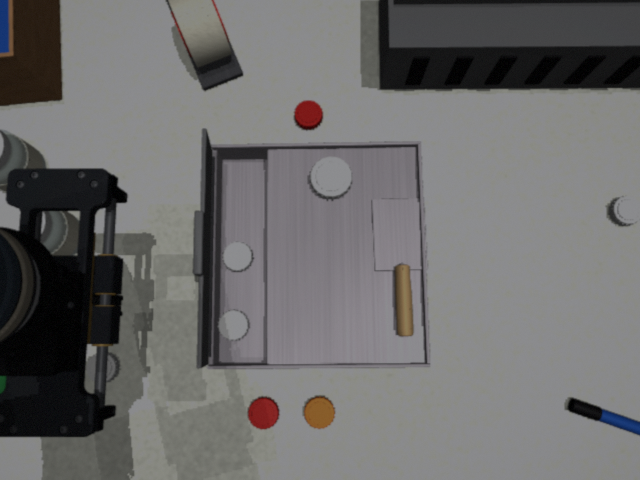

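Both caps are in the trough, at top-view (237,257) and (233,324). Now I'll descend behind the lid.

```bash
python3 -c "
from h import *
c=load('top0.npz')
print(onz(c,40,228,.1), onz(c,5,160,.1))"
python3 -m creep '[[[2,30,-5],0,0],[[0,35,0],0,0],[[0,30,0],0,0],[[0,12,0],0,0],[[0,0,0],0,0]]'
python3 - <<'E'
from st import *
print(o["position"])
c=robot.camera("side"); cv2.imwrite("pics/side7.png",c["pixels"][:,:,::-1])
E
```

```text
[0.58996369 0.38549245 0.1       ] [0.67167776 0.43379107 0.1       ]
time: 9.5
position: [0.4973, 0.2452, 0.1039]
tool_rot: [0.707, -0.002, -0.001, -0.707]
ft_force: [0.4, 0.2, -0.4]
grip_width: 0.0001
[0.49730525 0.24521086 0.10392091]
```

View pics/side7.png

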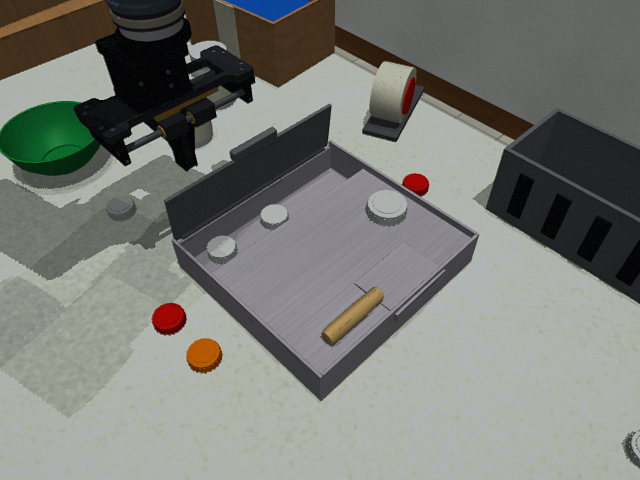

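```bash
python3 -m creep '[[[0,0,-16],0,0],[[0,0,-14],0,0],[[0,0,-7],0,0],[[0,0,-8],0,0],[[0,1,-8],0,0],[[0,3,-8],0,0],[[0,4,-8],0,0]]'
python3 - <<'E'
from st import *
print(o["position"])
c=robot.camera("side"); cv2.imwrite("pics/side8.png",c["pixels"][:,:,::-1])
E
```

```text
time: 10.25
position: [0.4981, 0.1768, 0.0977]
tool_rot: [-0.707, -0.001, -0.0, 0.707]
ft_force: [0.7, 0.5, 0.6]
grip_width: 0.0005
[0.49812775 0.1768248  0.09768491]
```

View pics/side8.png

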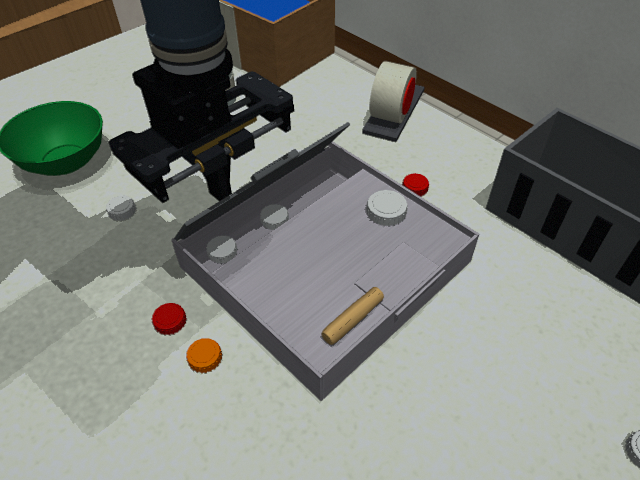

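The lid is swinging as expected, now about 55° open. I'll continue along the arc and press down.

```bash
python3 -m creep '[[[0,6,-8],0,0],[[0,7,-8],0,0],[[0,7,-5],0,0],[[0,7,-4],0,0],[[0,7,-2],0,0],[[0,5,-1],0,0],[[0,4,0],0,0],[[0,2,0],0,0]]'
python3 - <<'E'
from st import *
print(o["position"])
c=robot.camera("side"); cv2.imwrite("pics/side9.png",c["pixels"][:,:,::-1])
E
```

```text
time: 11.1
position: [0.4973, 0.1494, 0.052]
tool_rot: [0.707, -0.0, -0.0, -0.707]
ft_force: [-0.1, -0.8, 0.5]
grip_width: 0.0005
[0.49725936 0.14944634 0.05203093]
```

View pics/side9.png

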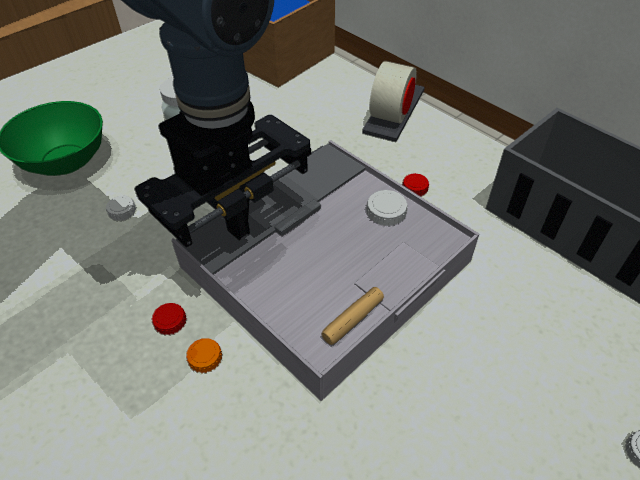

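```bash
python3 -m creep '[[[0,1,0],0,0],[[0,1,0],0,0],[[0,0,0],0,0]]'
python3 -m creep '[[[0,-20,0],0,0],[[0,-40,0],0,0],[[0,-40,20],0,0],[[0,-40,40],0,0],[[0,0,45],0,0],[[0,0,45],0,0],[[0,0,0],0,0]]'
python3 - <<'E'
from st import *
print(o["position"])
for n in("side","top"):
    c=robot.camera(n); cv2.imwrite(f"pics/{n}10.png",c["pixels"][:,:,::-1])
    np.savez(n+"10.npz",**c)
E
```

```text
time: 11.45
position: [0.4975, 0.1496, 0.0513]
tool_rot: [-0.707, -0.0, 0.0, 0.707]
ft_force: [-1.3, -0.5, 6.0]
grip_width: 0.0008
time: 12.15
position: [0.4976, 0.3, 0.1869]
tool_rot: [-0.706, -0.003, 0.001, 0.708]
ft_force: [-0.3, -0.0, -0.2]
grip_width: 0.0007
[0.49760417 0.29995198 0.18690917]
```

View pics/side10.png

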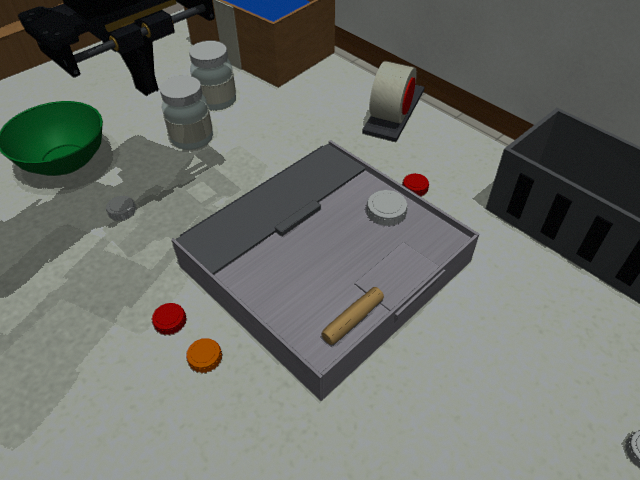

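View pics/top10.png

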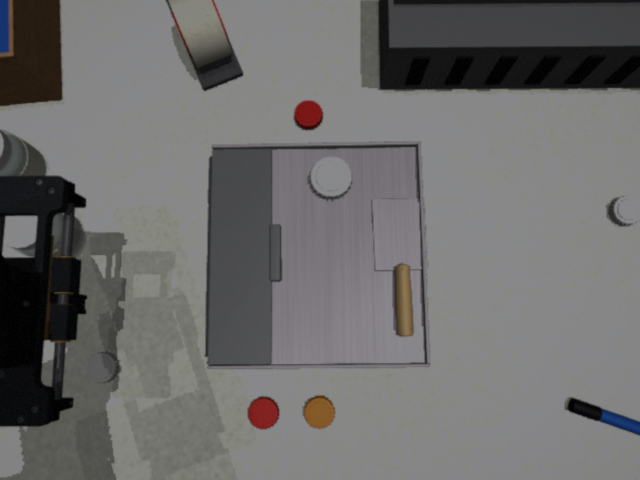

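The lid lies flat over the trough (plate at columns 208–272 in the top view). It met firm resistance (6 N) at 51 mm, the height expected for a shut lid. The jar lid is still at (331,177), and the robot is clear.

```bash
python3 -c "
from rig import robot
print(robot.hand_in(), robot.get_obs()['time'])"
```

```text
the job is handed in; nothing more can be done
the job is handed in; nothing more can be done
```

I swept both small white caps along the deck into the trough with the closed fingers, one at a time. Then I swung the trough lid shut from behind, pressed it down and handed the job in at about 12 s.

- **Caps:** both camera views, taken before I closed the lid, show the two caps lying in the trough. They can't be seen now that the lid is shut.
- **Lid:** it lies flat in both views. It pushed back with about 6 N at 51 mm height, where a fully shut lid's outer face should be.
- **Jar lid:** it stayed at the same pixel position, (331,177) in the top view, from start to finish.
- **Clearance:** the arm was well clear of everything when I handed in.

None of my checks failed. Cap and jar-lid positions agreed between the two cameras to within about 3 pixels. The hand-in reports no verdict.

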